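Pump up the bench lubricator until its indicator pin is fully out

ROBOT

A 6-joint arm with a two-finger parallel gripper is mounted at the origin on the work surface. World frame = base frame: x ahead of the robot, y to its left, z up, the work surface at z = 0. Lengths are in m, angles in rad, forces in N, time in s.
With the tool pointing down it reaches from about 0.275 to 0.85 m from the base axis. Payload 19 kg.
Tool frame: the origin (TCP) lies midway between the tips of the shut fingers; the grasp point (between the pads) lies 19 mm behind it (ctrl.grip_depth is the distance from the TCP to the grasp point, in m); z points along the fingers, y is the line along which they close (so a half turn about z gives the same grasp; the last joint's range is limited). The gripper opens to 85 mm and grips with 20 to 120 N. Pads are 22 mm wide; open, the fingers measure 114 mm over their backs; the gripper's body (76 mm by 85 mm) begins 54 mm behind the grasp point. The pads swing forward as they close: fully open they stand 13 mm farther back than shut.
Start: joints at [-0.134, 0.15, 1.437, -0, 1.554, -0.134], TCP at [0.575, -0, 0.21] pointing down, gripper open.
Joint ranges: [-2.8, 2.8], [-0.68, 2.1], [0.12, 2.68], [-1.39, 4.53], [0.16, 2.79], [-2.81, 2.81]. Speed limits (rad/s): [1.89, 1.89, 2.22, 3.01, 3.01, 3.01].

INTERFACE

Orientations are given as a unit quaternion [x, y, z, w].
In Python, from cell import ctrl gives the robot as it stands.
- The arm moves only by the tool move_arm, never from a script. Its argument "moves" is text: rows parted by semicolons, each of 7 numbers parted by spaces: the shift along the tool's x, y, z in m, then the turn, a rotation vector about the tool's x, y, z in rad, then the gripper's target within -1 to 1 (fully open at 1, half-way at 0, shut at -1). A call has 1 to 5 rows; each row is the pose to reach, as a shift and turn from the pose commanded when the call began, along the tool's axes at that moment; what a row does not reach only later rows make up. A row lasts 1/10 s, in which the tool goes at most 50 mm and 8.59 degrees, less where a joint would pass 70% of its speed; a pose out of reach is approached as far as the arm can. A call with a gripper value outside its range is refused whole. The fingers move at their own pace and stop on an object; "force" is the grip in N (left out, the last holds). Time passes only in rows, so rows that repeat a pose let the fingers close. It gives the time, the measured TCP pose, the force, the opening and the grip force at its end, in the units of the state.
- ctrl.read_state(): the state, without advancing time (a new reading comes with each control period).
- ctrl.read_camera(name): name is "scene" or "side" or "wrist"; returns a dict with "frame" (420x560x3 uint8, blue, green, red), "range_z" (420x560 float32, m along the optical axis (not along the pixel's ray), 0 where there is no reading), "camera_matrix" (3x3 intrinsics, pixels), "T" (4x4, takes a point from camera to world coordinates); the wrist camera has in their place "tool_from_camera" (4x4, takes a point from camera to tool coordinates, whose origin is the TCP and whose axes are the flange's). Camera axes: x right, y down, z forward; pixel columns grow to the right and rows downward; lengths in m; the calibration is good to about 2 mm. A picture is of the moment at which its call begins: read the wrist's pose just before it.
- ctrl.close_job(): hands the job in; it is judged then, once.
The state is a dict: "t": time; "qpos": joint angles; "qvel": joint speeds; "joint_efforts": joint torques, N m; "position": TCP position; "tool_rot": TCP orientation; "force": force on the tool from outside, world axes, zero at the start; "ft_torque": the same for the moment, N m; "finger_gap": finger opening in m; "finger_force": force on a finger pad.
Only numpy, scipy, OpenCV 4.12 (cv2) and the standard library are available. Lean on these libraries where they do the work, as an engineer would, in place of code of your own. Each camera call takes 0.05 s, during which the arm holds its last target. There are 200 camera calls.

TASK

Charge the bench lubricator: with the fingertips press its black palm knob all the way down and let it come all the way back up, again and again, until the steel indicator pin beside it stands fully out of its collar, and then stop: do not press the knob again once the pin is fully out. Nothing is to be gripped or lifted; do not touch the pin itself, leave the hub cap, tin, socket and lug wrench where they are, and finish clear of everything with the knob up.

Things in the scene. Friction and masses are not known exactly. Their poses are not given: they have to be found in the camera images.
- pump: the lubricator, bolted to the bench. Base plate 110 x 190 x 10 mm, grey housing 78 x 165 mm rising to 70 mm, upright aluminium tank 72 mm across, 120 mm high, centred 72 mm along -x, white dial on the +x face. Origin under the middle of the base plate at bench height, z up. At x = 0: the knob's upright axis at y = -45 mm, the pin's at y = +45 mm
- plunger_top (a point): middle of the flat top of the black mushroom-shaped palm knob on its steel stem: 58 mm across (flat part 48 mm), 17 mm thick; 155 mm above the bench when up. It goes down with the knob; when released its spring brings it up by itself within about 0.3 s
- plunger (a joint): how far the knob is pressed: 0 up, 0.028 m fully down on its stop. The spring takes about 8 N at the top, 15 N at the bottom, a little more when moved fast. A stroke counts only if pressed beyond about 21 mm and let fully up: the pin rises during the return, about 14 mm a stroke (the first may give 5 to 22 mm). Short or half-released strokes do little
- pin: steel indicator pin, 12 mm across, upright in a six-sided collar whose top is 75 mm above the bench. Origin at the middle of its top end, z up. Keeps its height between strokes. Its end starts 79 to 103 mm above the bench; fully out it is at about 135 mm and a brass band shows at its foot; one stroke earlier at 121 mm. Two to four full strokes needed; more raise it no further
- hubcap: black wheel-hub cap lying on the bench, flange 150 mm across, 55 mm high with a steel middle; loose, leave alone. Origin under its centre
- tin: closed round tin, 72 mm across, 95 mm high; loose, leave alone. Origin under its centre
- socket: steel socket standing on end, 34 mm across, 50 mm high; loose, leave alone. Origin under its centre
- lugwrench: dark steel straight lug wrench, 280 mm long, 28 mm thick at its socket ends, lying along its own y axis on the pump's dial side; loose, leave alone. Origin under its middle

How it is judged:
On the way, in this order (a step that is already met when the one before it is completed fails the run):
1. the knob is pressed down at least 20 mm (value of joint plunger above 0.02 m).
2. the pin stands fully out (its end more than 132 mm above the pump's foot) and the knob is back up (z of pin in the frame of pump above 0.132 m and value of joint plunger below 0.003 m), for 0.2 s.
At the end, for the whole second after the job is handed in: the pin's end stands more than 132 mm above the pump's foot (fully out is about 135 mm), the knob is up within 3 mm, and hub cap, tin, socket and lug wrench are within 20 mm of where they were (all of step 2 and distance of each of hubcap, tin, socket, lugwrench from where it was at the start of the episode below 0.02 m); the robot touches nothing.
It fails at once if the robot touches the pin (contact force between any of the fingers, the arm and pin above 0.5 N).
It fails at once if the knob is pressed again (more than 12 mm) although the pin is fully out (z of pin in the frame of pump above 0.132 m and value of joint plunger above 0.012 m).
It fails at once if a bystander is lifted or pushed more than 20 mm (distance of any of hubcap, tin, socket, lugwrench from where it was at the start of the episode above 0.02 m).
It also fails if it takes over 48 s, if anything falls off the work surface, if the arm or the gripper's body presses on something with over 40 N, if the wrist force passes 120 N, or if a joint passes its speed limit or range.

## Working session

There is one attempt and no reset: what is moved stays moved. The work goes in short steps, Python scripts to look and compute and a tool call to move; the robot and the scene stay as the last step left them, time stands still between calls to the robot, and variables do not carry over. Pictures are saved under pics/ and viewed, at most 10 in all, crops included, and the job is handed in when it is done.

Besides the shell and the picture viewer there is one more tool, called after "Emit:" in YAML: its name, and indented under it one key for each argument. move_arm: Moves the arm, as the interface text tells. Its arguments: {"type":"object","properties":{"moves":{"type":"string"},"force":{"type":"number"}},"required":["moves"]}

```bash
mkdir -p pics
cat > h.py <<'E'
import numpy as np,cv2
from cell import ctrl
def cloud(name):
    c=ctrl.read_camera(name);z=c["range_z"];K=c["camera_matrix"]
    v,u=np.indices(z.shape)
    p=np.stack([(u-K[0,2])/K[0,0]*z,(v-K[1,2])/K[1,1]*z,z],-1)
    T=c["T"];w=p@T[:3,:3].T+T[:3,3];w[z==0]=np.nan
    return c,w
E
python3 - <<'E'
from h import *
ims=[]
for n in("scene","side"):
    c,w=cloud(n);np.savez(n,f=c["frame"],w=w,K=c["camera_matrix"],T=c["T"]);ims.append(c["frame"])
    print(n,c["T"].round(3).tolist())
    cv2.imwrite(f"pics/{n}.png",c["frame"])
print(ctrl.read_state())
E
```

```text
scene [[-0.287, 0.523, -0.803, 1.23], [0.958, 0.159, -0.239, 0.255], [0.002, -0.837, -0.546, 0.569], [0.0, 0.0, 0.0, 1.0]]
side [[-0.918, -0.28, 0.28, 0.269], [-0.396, 0.616, -0.681, 0.795], [0.019, -0.736, -0.676, 0.844], [0.0, 0.0, 0.0, 1.0]]
{'t': 0.1, 'qpos': array([-1.33983632e-01,  1.50917121e-01,  1.43787240e+00,  2.95378339e-05,
        1.55378282e+00, -1.33977233e-01]), 'qvel': array([-0.00107076,  0.00029782, -0.0012695 , -0.00132498,  0.00097983,
        0.00012238]), 'joint_efforts': array([ 4.39465453e-03, -7.14378047e+01, -5.71798074e+01, -8.77157845e-05,
        7.01135112e-03, -1.30998615e-04]), 'position': array([5.74796664e-01, 2.72655047e-05, 2.09493667e-01]), 'tool_rot': array([ 7.07109141e-01,  7.07104251e-01, -2.85254380e-04, -3.98486427e-04]), 'force': array([0.2831037 , 0.06753701, 0.19340853]), 'ft_torque': array([-0.01924104,  0.02064241, -0.03277154]), 'finger_force': 0.0, 'finger_gap': 0.08521394459511648}
```

View pics/scene.png

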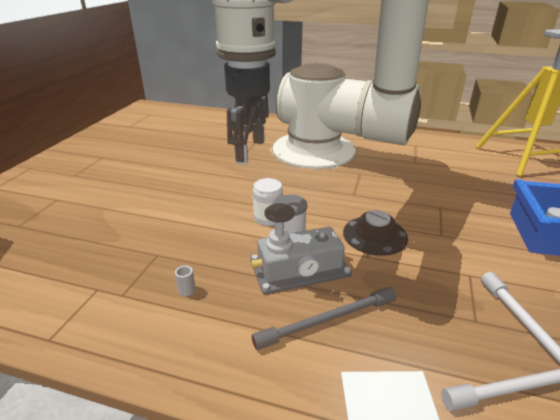

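View pics/side.png

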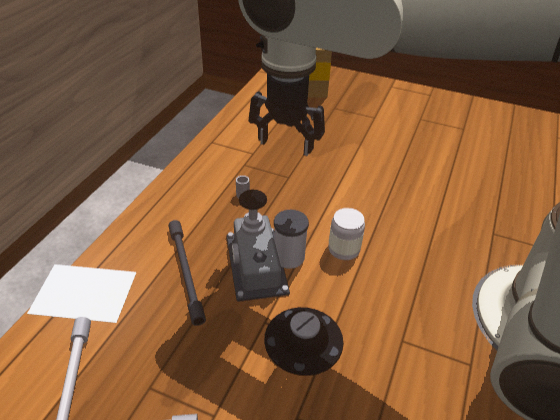

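The scene view shows the knob at about (280,212) and the pin and collar at (322,237). In the side view the knob is at (253,199) and the pin at (260,256). The tank and tin stand behind, on the robot's side. Next I'll measure from the depth data.

Run:
```python
from h import *
for n,k,pn in(("scene",(280,212),(322,236)),("side",(253,199),(260,256))):
    d=np.load(n+".npz");w=d["w"];f=d["f"].astype(int)
    v,u=np.indices(w.shape[:2])
    m=(abs(u-k[0])<30)&(abs(v-k[1])<25)&(w[...,2]>.145)&(w[...,2]<.165)
    P=w[m];print(n,"knob",m.sum(),P.min(0).round(4),P.max(0).round(4),((P.min(0)+P.max(0))/2).round(4),np.median(P,0).round(4))
    m=(abs(u-pn[0])<20)&(abs(v-pn[1])<25)&(w[...,2]>.079)&(w[...,2]<.14)&(f.sum(-1)>0)
    Q=w[m];Q=Q[np.linalg.norm(Q[:,:2]-np.median(P,0)[:2],axis=1)>.06]
    print("pin",len(Q),Q.min(0).round(4) if len(Q) else 0,Q.max(0).round(4) if len(Q) else 0,np.median(Q,0).round(4) if len(Q) else 0)
    # housing top
    m=(abs(w[...,2]-.07)<.004)&(np.linalg.norm(w[...,:2]-np.median(P,0)[:2],axis=-1)<.16)
    c=cv2.minAreaRect(w[m][:,:2].astype(np.float32)*1000);print("housing",c)
    m=(abs(w[...,2]-.010)<.003)&(np.linalg.norm(w[...,:2]-np.median(P,0)[:2],axis=-1)<.16)
    print("plate",cv2.minAreaRect(w[m][:,:2].astype(np.float32)*1000))
    m=(abs(w[...,2]-.12)<.004)&(np.linalg.norm(w[...,:2]-np.median(P,0)[:2],axis=-1)<.16)
    print("tank",np.median(w[m],0).round(3))
a=np.load("scene.npz")["f"][190:300,230:360];b=np.load("side.npz")["f"][180:310,200:330]
cv2.imwrite("pics/crop.png",np.hstack([cv2.resize(a,(390,330)),cv2.resize(b,(390,330))]))
```

```text
scene knob 473 [0.5922 0.0401 0.1468] [0.6462 0.0952 0.1586] [0.6192 0.0676 0.1527] [0.6247 0.0693 0.1561]
pin 57 [0.5262 0.0961 0.079 ] [0.5752 0.1474 0.111 ] [0.5411 0.0981 0.0836]
housing ((582.5496826171875, 99.93876647949219), (119.05364990234375, 167.7429962158203), 23.868022918701172)
plate ((668.3067626953125, 122.7919921875), (197.40933227539062, 211.57626342773438), 13.746834754943848)
tank [0.529 0.072 0.122]
side knob 448 [0.5859 0.0455 0.145 ] [0.6425 0.1002 0.157 ] [0.6142 0.0728 0.151 ] [0.6113 0.0757 0.1528]
pin 51 [0.5408 0.0926 0.0793] [0.5685 0.1517 0.1135] [0.5474 0.0974 0.0901]
housing ((563.2800903320312, 90.22396087646484), (138.33596801757812, 163.12896728515625), 34.05593490600586)
plate ((570.689208984375, 98.01913452148438), (151.04519653320312, 188.32765197753906), 33.25300979614258)
tank [0.53  0.07  0.118]
```

View pics/crop.png

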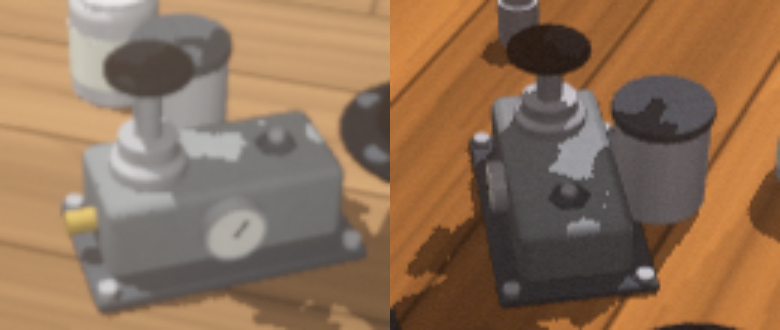

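The crops put the pin tip at about scene (322,234) and side (260,254). It barely stands above its collar. The knob centre is at about (0.617, 0.070, 0.155), and the pump yaw is about 33°, so the pin is near (0.568, 0.146). I'll move above the knob and shut the fingers.

Emit:
move_arm:
  moves: "0.035 0.021 0 0 0 0 -1; 0.070 0.042 0 0 0 0 -1; 0.070 0.042 0 0 0 0 -1; 0.070 0.042 0 0 0 0 -1; 0.070 0.042 0 0 0 0 -1"

```text
t: 0.6
position: [0.6166, 0.0695, 0.2097]
tool_rot: [0.707, 0.707, -0.0, -0.0]
force: [0.1, 0.1, -0.1]
finger_gap: 0.0125
finger_force: 0.0
```

Emit:
move_arm:
  moves: "0 0 0 0 0 0 -1; 0 0 0.015 0 0 0 -1; 0 0 0.035 0 0 0 -1; 0 0 0.035 0 0 0 -1; 0 0 0.035 0 0 0 -1"

```text
t: 1.1
position: [0.6167, 0.0697, 0.1747]
tool_rot: [0.707, 0.707, -0.0, -0.0]
force: [0.3, -0.4, 0.7]
finger_gap: 0.0002
finger_force: 0.0
```

```bash
cat >> h.py <<'E'
def pin(tag):
    """pin tip height: cast a ray through the top pixel of the pin blob, onto the pin's upright axis"""
    s=ctrl.read_state();print("t",s["t"],"pos",s["position"].round(4),"F",s["force"].round(1),"gap",s["finger_gap"])
    out=[]
    for n in("scene","side"):
        c,w=cloud(n);f=c["frame"];T=c["T"];K=c["camera_matrix"]
        r=np.linalg.norm(w[...,:2]-np.array([.568,.146]),axis=-1)
        m=(r<.012)&(w[...,2]>.077)&(w[...,2]<.15)
        P=w[m]
        if len(P): print(n,"pin n",len(P),"med xy",np.median(P[:,:2],0).round(4),"top z",np.percentile(P[:,2],[50,90,98]).round(4))
        k=np.linalg.norm(w[...,:2]-np.array([.617,.07]),axis=-1)
        q=w[(k<.03)&(w[...,2]>.11)&(w[...,2]<.165)]; print(" knob z med",np.median(q[:,2]).round(4))
        a=f[160:300,210:370] if n=="scene" else f[130:300,170:330]
        out.append(cv2.resize(a,(395,400)))
    cv2.imwrite(f"pics/{tag}.png",np.hstack(out))
E
python3 -c "
from h import *
pin('p0')"
```

```text
t 1.1 pos [0.6167 0.0697 0.1747] F [ 0.3 -0.4  0.7] gap 0.0002125288249565426
scene pin n 35 med xy [0.5688 0.1427] top z [0.0811 0.0833 0.0839]
 knob z med 0.1558
side pin n 18 med xy [0.5644 0.1457] top z [0.0793 0.0804 0.0808]
 knob z med 0.1527
```

View pics/p0.png

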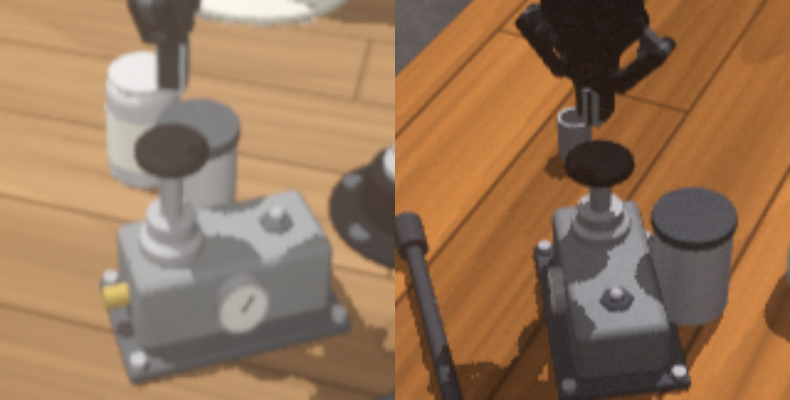

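The shut fingertips are centred over the knob in both views (scene crop (175,90) over (172,150), side crop (595,120) over (600,162)). The pin tip is at about 82 mm. First stroke.

Emit:
move_arm:
  moves: "0 0 0.018 0 0 0 -1; 0 0 0.032 0 0 0 -1; 0 0 0.046 0 0 0 -1; 0 0 0.046 0 0 0 -1; 0 0 0.046 0 0 0 -1"

```text
t: 1.7
position: [0.6169, 0.07, 0.1293]
tool_rot: [0.707, 0.707, -0.0, -0.0]
force: [-3.4, -0.5, 6.5]
finger_gap: -0.0003
finger_force: 3.5
```

```bash
python3 -c "
from h import *
pin('p1d')"
```

```text
t 1.7 pos [0.6169 0.07   0.1293] F [-3.4 -0.5  6.5] gap -0.0003135168629435804
scene pin n 39 med xy [0.5694 0.1438] top z [0.0807 0.0843 0.0847]
 knob z med 0.1512
side pin n 21 med xy [0.5632 0.1465] top z [0.0796 0.0813 0.082 ]
 knob z med 0.1484
```

View pics/p1d.png

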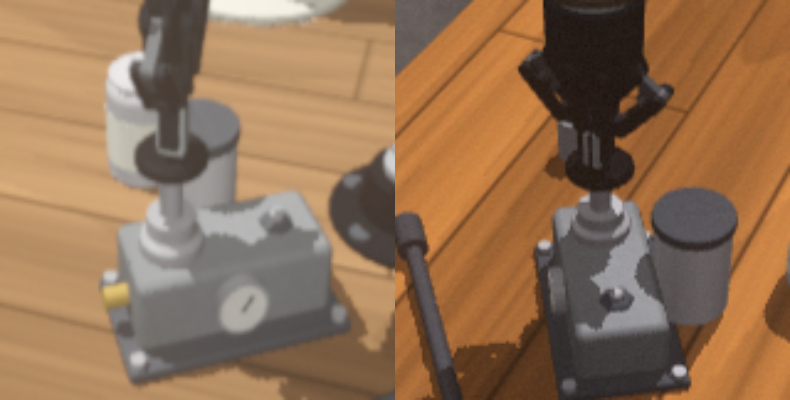

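The knob is only about 5 mm down although the TCP is at 0.129, so the fingers seem to be giving way. I'll measure the rim and the finger shape.

Run:
```python
from h import *
o=[]
for n in("scene","side","wrist"):
    if n=="wrist":
        o.append(cv2.resize(ctrl.read_camera(n)["frame"],(400,300)));continue
    c,w=cloud(n);f=c["frame"]
    k=np.linalg.norm(w[...,:2]-np.array([.617,.07]),axis=-1)
    q=w[(k<.032)&(f.max(-1)<75)&(w[...,2]>.1)&(w[...,2]<.2)]
    print(n,np.histogram(q[:,2],bins=np.arange(.1,.2,.005)))
    a=f[120:225,230:335] if n=="scene" else f[130:220,200:310]
    o.append(cv2.convertScaleAbs(cv2.resize(a,(400,300),interpolation=cv2.INTER_CUBIC),alpha=2))
cv2.imwrite("pics/z.png",np.vstack([np.hstack(o[:2]),np.hstack([o[2],o[2]*0])]))
print(ctrl.read_state())
```

```text
scene (array([ 0,  0,  0,  0,  0,  0,  0,  0,  1, 26, 62,  0,  0,  0,  0,  0,  0,
        0,  0]), array([0.1  , 0.105, 0.11 , 0.115, 0.12 , 0.125, 0.13 , 0.135, 0.14 ,
       0.145, 0.15 , 0.155, 0.16 , 0.165, 0.17 , 0.175, 0.18 , 0.185,
       0.19 , 0.195]))
side (array([  1,   0,   2,   2,   1,   0,   0,   3,  38, 218,  69,  16,  24,
        19,  21,  20,  19,  13,  26]), array([0.1  , 0.105, 0.11 , 0.115, 0.12 , 0.125, 0.13 , 0.135, 0.14 ,
       0.145, 0.15 , 0.155, 0.16 , 0.165, 0.17 , 0.175, 0.18 , 0.185,
       0.19 , 0.195]))
{'t': 1.95, 'qpos': array([-1.10306934e-02,  2.82529784e-01,  1.44111894e+00, -8.88518331e-05,
        1.41779790e+00, -1.10568164e-02]), 'qvel': array([-0.00035658, -0.00053637, -0.00121743, -0.00204684, -0.00043659,
       -0.00120339]), 'joint_efforts': array([-1.22374861e-02, -7.73908639e+01, -5.37193680e+01,  1.40160383e-01,
       -1.21005177e+00, -1.50887507e-03]), 'position': array([0.61694463, 0.06996888, 0.1297306 ]), 'tool_rot': array([7.07092757e-01, 7.07120800e-01, 1.96657298e-05, 8.28967515e-05]), 'force': array([-4.44181562, -0.23709766,  7.06634026]), 'ft_torque': array([-0.0423935 ,  0.66909279, -0.01585288]), 'finger_force': 3.49207943638703, 'finger_gap': 0.00021563967624437067}
```

View pics/z.png

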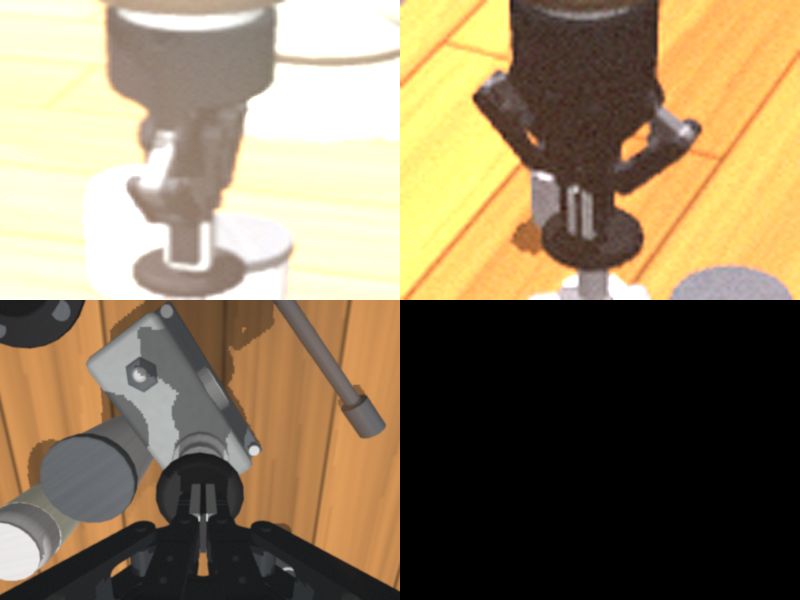

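The fingertips sit on the knob top (wrist crop about (202,490), at the knob's middle), but they are being pushed back into the gripper because the grip force is weak. I'll lift, then set the grip to 120 N and press again.

Emit:
move_arm:
  moves: "0 0 -0.023 0 0 0 -1; 0 0 -0.046 0 0 0 -1; 0 0 -0.046 0 0 0 -1; 0 0 -0.046 0 0 0 -1; 0 0 -0.046 0 0 0 -1"
  force: 120

```text
t: 2.45
position: [0.6166, 0.07, 0.1741]
tool_rot: [0.707, 0.707, -0.0, -0.001]
force: [0.5, -0.8, 0.4]
finger_gap: 0.0001
finger_force: 0.0
```

Emit:
move_arm:
  moves: "0 0 0.018 0 0 0 -1; 0 0 0.030 0 0 0 -1; 0 0 0.042 0 0 0 -1; 0 0 0.046 0 0 0 -1; 0 0 0.046 0 0 0 -1"
  force: 120

```text
t: 2.95
position: [0.6166, 0.07, 0.1284]
tool_rot: [0.707, 0.707, -0.0, -0.0]
force: [-4.4, -0.7, 8.5]
finger_gap: -0.0001
finger_force: 3.7
```

```bash
cat >> h.py <<'E'
def knob():
    for n in("scene","side"):
        c,w=cloud(n);f=c["frame"]
        k=np.linalg.norm(w[...,:2]-np.array([.617,.07]),axis=-1)
        m=(k<.030)&(k>.016)&(f.max(-1)<75)&(w[...,2]>.1)&(w[...,2]<.17)
        print(n,"knob rim z",m.sum(),np.percentile(w[m][:,2],[10,50,75]).round(4))
E
python3 -c "
from h import *
pin('p1e');knob()"
```

```text
t 2.95 pos [0.6166 0.07   0.1284] F [-4.4 -0.7  8.5] gap -0.00010065887319022657
scene pin n 38 med xy [0.57   0.1424] top z [0.0807 0.0835 0.0843]
 knob z med 0.1505
side pin n 19 med xy [0.5631 0.1455] top z [0.0795 0.0807 0.0817]
 knob z med 0.1477
scene knob rim z 76 [0.1456 0.1503 0.1513]
side knob rim z 260 [0.1434 0.1477 0.1492]
```

Force and knob position agree with rigid fingers whose real tips sit about 20 mm behind the reported TCP: 8.5 N at 5 mm of travel is what the spring should give. So I just need to go deeper, to about 25 mm of travel.

Emit:
move_arm:
  moves: "0 0 0.007 0 0 0 -1; 0 0 0.014 0 0 0 -1; 0 0 0.019 0 0 0 -1; 0 0 0.019 0 0 0 -1; 0 0 0.019 0 0 0 -1"

```text
t: 3.65
position: [0.617, 0.07, 0.1106]
tool_rot: [0.707, 0.707, 0.0, 0.0]
force: [-5.0, -0.2, 12.0]
finger_gap: -0.0001
finger_force: 6.0
```

```bash
python3 -c "
from h import *
pin('p1f');knob()"
```

```text
t 3.65 pos [0.617  0.07   0.1106] F [-5.  -0.2 12. ] gap -0.00010468482081050984
scene pin n 31 med xy [0.5683 0.1427] top z [0.0811 0.0837 0.0841]
 knob z med 0.1336
side pin n 22 med xy [0.5643 0.146 ] top z [0.0794 0.0809 0.081 ]
 knob z med 0.1308
scene knob rim z 151 [0.127  0.1315 0.1331]
side knob rim z 245 [0.1246 0.1292 0.1306]
```

View pics/p1f.png

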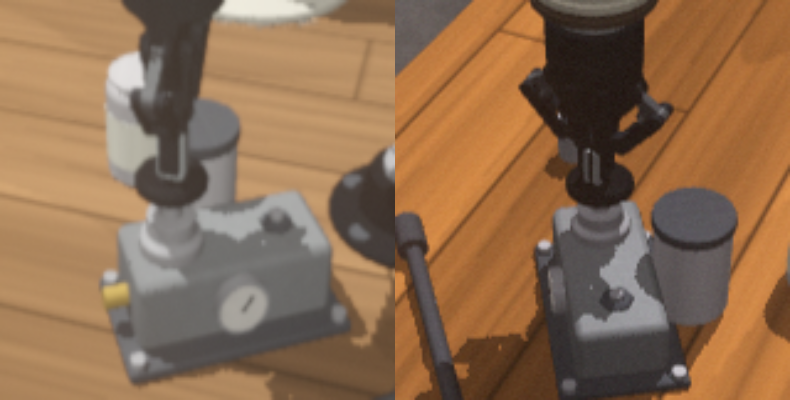

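The knob now goes down with the tips, with its top at about 0.132 and roughly 22 mm of travel. I'll press on to near the stop and then release fully.

Emit:
move_arm:
  moves: "0 0 0.004 0 0 0 -1; 0 0 0.006 0 0 0 -1; 0 0 0.006 0 0 0 -1"

```text
t: 4.15
position: [0.6171, 0.07, 0.1056]
tool_rot: [0.707, 0.707, 0.0, 0.0]
force: [-9.2, -0.4, 22.1]
finger_gap: -0.0004
finger_force: 11.2
```

Emit:
move_arm:
  moves: "0 0 -0.023 0 0 0 -1; 0 0 -0.046 0 0 0 -1; 0 0 -0.065 0 0 0 -1; 0 0 -0.065 0 0 0 -1; 0 0 -0.065 0 0 0 -1"

```text
t: 4.65
position: [0.6169, 0.07, 0.1685]
tool_rot: [0.707, 0.707, -0.0, -0.0]
force: [0.0, -0.4, 0.1]
finger_gap: 0.0004
finger_force: 0.0
```

```bash
python3 -c "
from h import *
pin('s1');knob()"
```

```text
t 4.65 pos [0.6169 0.07   0.1685] F [ 0.  -0.4  0.1] gap 0.0003590486761909732
scene pin n 60 med xy [0.5702 0.1426] top z [0.0865 0.0947 0.0955]
 knob z med 0.1558
side pin n 45 med xy [0.5631 0.1474] top z [0.0884 0.0917 0.0931]
 knob z med 0.1526
scene knob rim z 1 [0.1499 0.1499 0.1499]
side knob rim z 288 [0.1487 0.1527 0.1539]
```

The stroke bottomed (22 N on the stop) and the knob is back up. The pin went from 82 to about 94 mm. Second stroke.

Emit:
move_arm:
  moves: "0 0 0.020 0 0 0 -1; 0 0 0.034 0 0 0 -1; 0 0 0.048 0 0 0 -1; 0 0 0.062 0 0 0 -1; 0 0 0.062 0 0 0 -1"

```text
t: 5.35
position: [0.6167, 0.07, 0.1066]
tool_rot: [0.707, 0.707, -0.0, -0.0]
force: [-5.1, 0.1, 12.9]
finger_gap: 0.0002
finger_force: 6.4
```

Emit:
move_arm:
  moves: "0 0 0 0 0 0 -1; 0 0 -0.031 0 0 0 -1; 0 0 -0.062 0 0 0 -1; 0 0 -0.062 0 0 0 -1; 0 0 -0.062 0 0 0 -1"

```text
t: 5.85
position: [0.617, 0.07, 0.1687]
tool_rot: [0.707, 0.707, 0.0, 0.0]
force: [0.4, 0.1, -0.9]
finger_gap: -0.0003
finger_force: 0.0
```

```bash
python3 -c "
from h import *
pin('s2')"
```

```text
t 5.85 pos [0.617  0.07   0.1687] F [ 0.4  0.1 -0.9] gap -0.00032128492214081073
scene pin n 94 med xy [0.5703 0.1425] top z [0.0951 0.1081 0.109 ]
 knob z med 0.1558
side pin n 74 med xy [0.5632 0.1481] top z [0.0951 0.1049 0.1065]
 knob z med 0.1527
```

The pin is at about 108 mm. Third stroke.

Emit:
move_arm:
  moves: "0 0 0.020 0 0 0 -1; 0 0 0.034 0 0 0 -1; 0 0 0.048 0 0 0 -1; 0 0 0.063 0 0 0 -1; 0 0 0.063 0 0 0 -1"

```text
t: 6.45
position: [0.6168, 0.07, 0.1063]
tool_rot: [0.707, 0.707, 0.0, 0.0]
force: [-4.1, 0.3, 13.5]
finger_gap: -0.0001
finger_force: 6.5
```

Emit:
move_arm:
  moves: "0 0 0 0 0 0 -1; 0 0 -0.031 0 0 0 -1; 0 0 -0.063 0 0 0 -1; 0 0 -0.063 0 0 0 -1; 0 0 -0.063 0 0 0 -1"

```text
t: 6.95
position: [0.6169, 0.07, 0.1684]
tool_rot: [0.707, 0.707, -0.0, -0.0]
force: [-0.3, -0.1, -1.0]
finger_gap: -0.0001
finger_force: 0.0
```

```bash
python3 -c "
from h import *
pin('s3')"
```

```text
t 6.95 pos [0.6169 0.07   0.1684] F [-0.3 -0.1 -1. ] gap -5.2926355004260195e-05
scene pin n 129 med xy [0.5705 0.1427] top z [0.1017 0.1209 0.1222]
 knob z med 0.1559
side pin n 107 med xy [0.563  0.1483] top z [0.1016 0.1186 0.1201]
 knob z med 0.1527
```

View pics/s3.png

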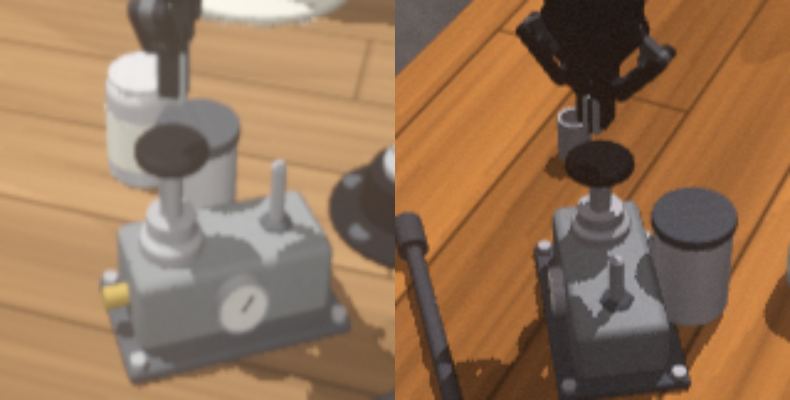

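The pin stands at about 121 mm (scene crop tip (278,162)) with no brass band showing, so one more stroke is needed.

Emit:
move_arm:
  moves: "0 0 0.020 0 0 0 -1; 0 0 0.034 0 0 0 -1; 0 0 0.048 0 0 0 -1; 0 0 0.063 0 0 0 -1; 0 0 0.063 0 0 0 -1"

```text
t: 7.55
position: [0.6168, 0.07, 0.1063]
tool_rot: [0.707, 0.707, 0.0, 0.0]
force: [-3.9, 0.9, 13.7]
finger_gap: 0.0
finger_force: 6.4
```

Emit:
move_arm:
  moves: "0 0 0 0 0 0 -1; 0 0 -0.040 0 0 0 -1; 0 0 -0.080 0 0 0 -1; 0 0 -0.080 0 0 0 -1; 0 0 -0.080 0 0 0 -1"

```text
t: 8.05
position: [0.617, 0.07, 0.1856]
tool_rot: [0.707, 0.707, 0.0, 0.0]
force: [-0.0, 0.4, -1.5]
finger_gap: -0.0002
finger_force: 0.0
```

```bash
python3 -c "
from h import *
pin('s4')"
```

```text
t 8.05 pos [0.617  0.07   0.1856] F [-0.   0.4 -1.5] gap -0.0001948774470146616
scene pin n 170 med xy [0.5704 0.1426] top z [0.1075 0.1338 0.1368]
 knob z med 0.1558
side pin n 134 med xy [0.5629 0.1484] top z [0.1093 0.1322 0.1338]
 knob z med 0.1526
```

View pics/s4.png

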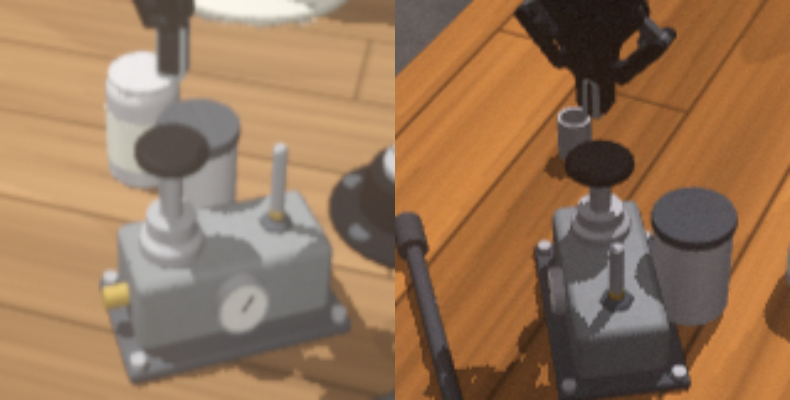

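The pin is fully out at about 135 mm, with the brass band showing at its foot (scene crop (277,215), side crop (615,297)). The knob is up and the fingers are clear. I'll move up a little more, hold, and hand in.

Emit:
move_arm:
  moves: "0 0 -0.030 0 0 0 -1; 0 0 -0.030 0 0 0 -1; 0 0 -0.030 0 0 0 -1; 0 0 -0.030 0 0 0 -1; 0 0 -0.030 0 0 0 -1"

```text
t: 8.65
position: [0.6166, 0.07, 0.2147]
tool_rot: [0.707, 0.707, -0.001, -0.001]
force: [-0.4, 0.3, 0.1]
finger_gap: -0.0001
finger_force: 0.0
```

```bash
python3 -c "
from cell import ctrl
print(ctrl.close_job())"
```

```text
the job is handed in; nothing more can be done
None
```

The lubricator is charged after four full strokes (plus two short presses of about 5 mm while finding where the fingertips touch): the pin stands at about 135 mm with its brass band showing, the knob is up, the arm is clear, and the job is handed in (no verdict was returned).

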